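# Slide the power bank between socket block and jar onto its charging mat

### The arm

A 7-joint arm with a two-finger parallel gripper is mounted at the origin on the work surface. World frame = base frame: x ahead of the robot, y to its left, z up, the work surface at z = 0. Lengths are in m, angles in rad, forces in N, time in s.
With the tool pointing down it reaches from about 0.35 to 0.775 m from the base axis. Payload 3.1 kg.
Tool frame: the origin (TCP) lies on the centre line of the jaws, within the pads' length; the fingertips stand r.tcp_to_tips ahead of it and the grasp point (between the pads) lies 3 mm ahead of it (r.tcp_to_tips is the distance from the TCP to the fingertips, in m); z points along the fingers, y is the line along which they close (so a half turn about z gives the same grasp; the last joint's range is limited). The gripper opens to 85 mm and grips with 20 to 120 N. Pads are 22 mm wide; open, the fingers measure 114 mm over their backs; the gripper's body (76 mm by 85 mm) begins 54 mm behind the grasp point. The pads swing forward as they close: fully open they stand 13 mm farther back than shut.
Start: joints at [-1.282, 0.311, 0.014, 1.512, -0.004, 1.319, -0.027], TCP at [0.179, 0.52, 0.253] pointing down, gripper open.
Joint ranges: [-2.7, 2.7], [-0.3, 1.91], [-1.27, 1.3], [0.12, 2.57], [-1.44, 4.58], [0.2, 2.03], [-3.05, 3.05]. Speed limits (rad/s): [2.79, 2.79, 3.14, 3.14, 3.14, 3.14, 3.14].

### API

Orientations are given as a rotation vector (axis times angle).
In Python, from cell import r gives the robot as it stands. The module is installed in compiled form; this text tells all that it offers.
- The arm moves only by the tool step_arm, never from a script. Its argument "moves" is one flat list of numbers, 4 for each row, row after row: the shift along the tool's x, y, z as a fraction of full scale, then the turn about the tool's z as a fraction of full scale. A call has 1 to 8 rows; each row shifts and turns the commanded pose from where the row before left it, along the tool's axes as they then stand; what a row does not reach is not made up. Full scale, the value 1, is 30 mm for a shift and 0.15 rad for a turn. A row lasts 1/8 s, in which the tool goes at most 62.5 mm and 10.7 degrees, less where a joint would pass 70% of its speed; a pose out of reach is approached as far as the arm can. A call with a number of a shift or a turn outside -1 to 1 is refused whole. A call with a gripper value outside its range is refused whole. "jaw" is the opening in per cent of the stroke, from 0 (shut) to 100 (fully open), set as the call begins (left out, the last holds). The fingers move at their own pace and stop on an object; "force" is the grip in N (left out, the last holds). Time passes only in rows, so rows that do not move let the fingers close. It gives the time, the measured TCP pose, the force, the opening and the grip force at its end, in the units of the state.
- r.sense(): the state, without advancing time (a new reading comes with each control period).
- r.camera(name): name is "scene" or "side" or "wrist"; returns (picture, depth): 480x640x3 uint8, red, green, blue; 480x640 float32, m along the optical axis (not along the pixel's ray), 0 where there is no reading.
- r.get_calibration(name): a dict with "fx", "fy", "cx", "cy" (pixels), "k1" (the pictures are not rectified: a ray, as slopes to the right and down, at radius r is drawn at 1 + k1 r^2 times it, then the intrinsics apply), "extrinsics" (4x4, takes a point from camera to world coordinates); the wrist camera has in their place "mount" (4x4, takes a point from camera to tool coordinates, whose origin is the TCP and whose axes are the flange's). Camera axes: x right, y down, z forward; pixel columns grow to the right and rows downward; lengths in m; the calibration is good to about 2 mm. A picture is of the moment at which its call begins: read the wrist's pose just before it. get_calibration takes no time and is no camera call.
- r.finish_job(): hands the job in; it is judged then, once.
The state is a dict: "t": time; "joints": joint angles; "qvel": joint speeds; "joint_efforts": joint torques, N m; "tool_pos": TCP position; "tool_rot": TCP orientation; "ft_force": force on the tool from outside, world axes, zero at the start; "wrist_torque": the same for the moment, N m; "grip_width": finger opening in m; "grasp_force": force on a finger pad.
Only numpy, scipy, OpenCV 4.12 (cv2) and the standard library are available. Lean on these libraries where they do the work, as an engineer would, in place of code of your own. Each camera call takes 0.05 s, during which the arm holds its last target. There are 200 camera calls.

### The job

Push the orange power bank along the counter with the fingertips, long way first, through the narrow gap between the black socket block and the blue jar, and on until it lies wholly on the grey charging mat on the other side, then take the hand away. Only push it: never pick it up, tip it or squeeze it, push gently so that it is not forced against the block or jar, and do not bump those two with the hand. Leave the mug, stapler and notes alone.

Things in the scene. Friction and masses are not known exactly. Their poses are not given: they have to be found in the camera images.
- bank: Orange power bank with a white panel on top, a flat loose box 70 mm (its x) by 110 mm (its y) by 24 mm high, 0.2 to 0.4 kg, with rounded edges. It lies flat and slides freely (a push of 1 to 4 N). Origin at the centre of its underside. It starts on one side (+y or -y) of the gap and must end on the other.
- corner0 (a point): Corner of the power bank's underside at its own x = 35, y = 55 mm
- corner1 (a point): Corner of the power bank's underside at its own x = 35, y = -55 mm
- corner2 (a point): Corner of the power bank's underside at its own x = -35, y = -55 mm
- corner3 (a point): Corner of the power bank's underside at its own x = -35, y = 55 mm
- socket_block: Black power socket block with two grey sockets on top, 70 mm (its x) by 90 mm (its y) by 45 mm high, screwed down. Origin at the centre of its underside. The jar stands exactly along its x axis (on the + or the - side), centre to centre 148 mm, so the gap is 78 mm wide and is passed along the block's y axis. Its turn differs from start to start.
- jar: Squat round blue ceramic jar with a white lid, 70 mm in diameter and 50 mm high with its knob, stuck to the counter. Origin at the centre of its underside.
- mat: Thin grey charging mat with a green border, 120 mm (its x) by 160 mm (its y), 1 mm thick, stuck down; things slide on it as on the counter, with no step to climb. Origin at the centre of its underside. Its y axis is parallel to the socket block's; its centre lies 175 to 195 mm from the middle of the gap and up to 20 mm to the side of the gap's centre line, with the power bank starting about as far on the other side.
- mug: White mug, 80 mm in diameter, 90 mm high, loose; leave it. Origin at the centre of its underside.
- stapler: Red and black stapler lying down, 40 mm (its x) by 130 mm (its y) by 39 mm high, loose; leave it. Origin at the centre of its underside.
- notes: Block of yellow notes 76 by 76 by 30 mm, loose; leave it. Origin at the centre of its underside.
There are look-alikes about, which are no part of the job. There is more than one size of the bank; the one meant has the size given above.

How it is judged:
By the outcome, as a careful person would: the job done as asked, in the order asked, and still so for the second after the job is handed in, with the robot touching nothing.
It also fails if it takes over 72 s, if anything falls off the work surface, if the arm or the gripper's body presses on something with over 40 N, if the wrist force passes 120 N, or if a joint passes its speed limit or range.

## Working session

There is one attempt and no reset: what is moved stays moved. The work goes in short steps, Python scripts to look and compute and a tool call to move; the robot and the scene stay as the last step left them, time stands still between calls to the robot, and variables do not carry over. Pictures are saved under pics/ and viewed, at most 10 in all, crops included, and the job is handed in when it is done.

Besides the shell and the picture viewer there is one more tool, called after ">>>" as name(argument=value, ...), one argument or row to a line, values as JSON. step_arm: Moves the arm, as the interface text tells. Shift numbers are shares of 30 mm and turn numbers shares of 0.15 rad, none past 1 either way. Its arguments: {"type":"object","properties":{"moves":{"type":"array"},"jaw":{"type":"number"},"force":{"type":"number"}},"required":["moves"]}

```bash
mkdir -p pics
cat > h.py <<'E'
import numpy as np, cv2
from cell import r
from scipy.spatial.transform import Rotation as R
def ext(name,s=None):
    c=r.get_calibration(name)
    if 'extrinsics' in c: return c,np.array(c['extrinsics'])
    s=s or r.sense(); T=np.eye(4); T[:3,:3]=R.from_rotvec(s['tool_rot']).as_matrix(); T[:3,3]=s['tool_pos']
    return c,T@np.array(c['mount'])
def cloud(name):
    s=r.sense(); im,d=r.camera(name); c,T=ext(name,s)
    v,u=np.mgrid[:480,:640]
    xd=(u-c['cx'])/c['fx']; yd=(v-c['cy'])/c['fy']; x,y=xd,yd
    for _ in range(8):
        k=1+c['k1']*(x*x+y*y); x,y=xd/k,yd/k
    P=np.stack([x*d,y*d,d,np.ones_like(d)],-1)@T.T
    P=P[...,:3].copy(); P[d==0]=np.nan
    return im,d,P
def save(n,im): cv2.imwrite('pics/'+n+'.png',im[...,::-1])
E
python3 - <<'E'
from h import *
for n in('scene','side'):
    im,d,P=cloud(n); save(n,im); np.savez(n+'.npz',im=im,P=P)
print(r.sense(), r.tcp_to_tips)
E
```

```text
{'t': 0.1, 'joints': array([-1.28169106,  0.31165657,  0.01397412,  1.51287634, -0.00437766,
        1.31916343, -0.027201  ]), 'qvel': array([ 0.00054689, -0.00066545,  0.00034493, -0.00053269, -0.00030954,
       -0.00064678,  0.00070594]), 'joint_efforts': array([ 1.18011445e-03, -3.80848753e+01,  1.47148264e-01, -2.31240875e+01,
        1.23378306e-02,  8.07449513e-03, -6.12909083e-07]), 'tool_pos': array([0.17843486, 0.51963232, 0.25233184]), 'tool_rot': array([-0.51706842, -3.09850531,  0.00323491]), 'ft_force': array([-0.28736975,  0.10239935,  0.64366142]), 'wrist_torque': array([ 0.01858932, -0.04030547, -0.02596685]), 'grasp_force': 0.0, 'grip_width': 0.08533653303215659} 0.022
```

View pics/scene.png

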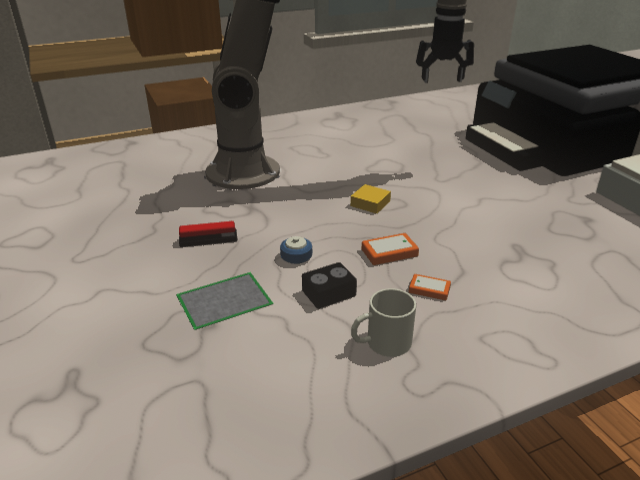

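View pics/side.png

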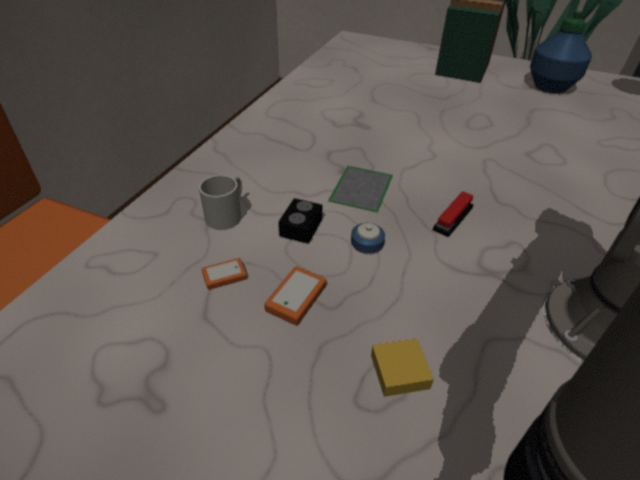

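The scene view shows two orange banks: a large one at (390,248) and a small one at (430,286). The jar is at (296,249), the block at (329,285) and the mat at (224,300). By size the large one should be the one meant, so I'll check its dimensions next.

```bash
cat > m.py <<'E'
from h import *
def rect(p):
    (c,s,a)=cv2.minAreaRect((p[:,:2]*1000).astype(np.float32)); return np.round(c,1),np.round(s,1),round(a,1),len(p),np.round(np.median(p[:,2])*1000,1)
def blobs(m,P,mn=60):
    n,l,st,_=cv2.connectedComponentsWithStats(m.astype(np.uint8))
    for i in range(1,n):
        if st[i,4]>=mn:
            p=P[l==i]; p=p[np.isfinite(p).all(1)]
            if len(p)>mn*.5 and np.hypot(*np.median(p,0)[:2])<1.1: yield st[i,:4],p
def masks(im):
    h,s,v=cv2.split(cv2.cvtColor(im,cv2.COLOR_RGB2HSV)); 
    return dict(orange=(h>4)&(h<16)&(s>170)&(v>110),green=(h>45)&(h<80)&(s>100)&(v>50),blue=(h>95)&(h<125)&(s>90)&(v>40),yellow=(h>20)&(h<32)&(s>150)&(v>90))
E
python3 - <<'E'
from m import *
for n in('scene','side'):
    z=np.load(n+'.npz'); im,P=z['im'],z['P']
    print(n)
    for k,m in masks(im).items():
        for b,p in blobs(m,P): 
            t=p
            if k=='orange': t=p[p[:,2]>.019]
            if len(t)>10: print(k,b,*rect(t))
    box={'scene':(295,255,65,55),'side':(272,195,55,50)}[n]
    sub=P[box[1]:box[1]+box[3],box[0]:box[0]+box[2]].reshape(-1,3)
    t=sub[(sub[:,2]>.040)&(sub[:,2]<.06)]; print('block',rect(t))
    box={'scene':(278,230,38,38),'side':(348,216,40,40)}[n]
    sub=P[box[1]:box[1]+box[3],box[0]:box[0]+box[2]].reshape(-1,3)
    t=sub[(sub[:,2]>.012)&(sub[:,2]<.06)]; print('jar',rect(t), cv2.minEnclosingCircle((t[:,:2]*1000).astype(np.float32)))
    t=P[200:310,350:440] if n=='scene' else P[260:330,260:335]
    t=t.reshape(-1,3);
E
```

```text
scene
orange [362 234  56  24] [535.4 173.6] [106.1  67. ] 83.7 272 23.1
green [177 273  96  56] [ 540.  -204.6] [123.3 160.4] 3.7 415 0.7
blue [281 240  31  14] [473.3 -22.8] [65.1 45.5] 72.7 174 33.0
yellow [351 184  39  29] [317.  243.2] [77.5 77.9] 34.0 511 29.2
block (array([608.9,  -9.3]), array([73.2, 89. ]), 4.9, 983, np.float64(44.5))
jar (array([467.3, -22.8]), array([68.1, 62.2]), 64.1, 659, np.float64(33.6)) ((462.8423156738281, -20.68076515197754), 36.059303283691406)
side
orange [266 268  59  51] [527.5 175.6] [106.1  65.8] 84.6 457 23.8
green [557  15  27  10] [  165.6 -1244.5] [ 54.4 512.4] 3.0 109 216.4
blue [536  31  55  49] [   67.4 -1318.7] [803.6 157.8] 75.0 1801 130.8
blue [352 227  32  25] [455.   -7.6] [63.5 44.5] 14.9 403 30.1
yellow [373 340  59  48] [311.5 244.3] [74.6 74.4] 34.0 1969 29.9
block (array([605.9,  -9.6]), array([69.7, 93.1]), 4.6, 915, np.float64(45.0))
jar (array([457.6, -17. ]), array([68.7, 64.2]), 10.0, 805, np.float64(35.1)) ((458.73931884765625, -19.572463989257812), 35.87215805053711)
```

Run:
```python
from h import *
z=np.load('side.npz')['im'][180:330,180:420]; save('crop',cv2.resize(z,None,fx=3,fy=3))
```

```text
(no output)
```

View pics/crop.png

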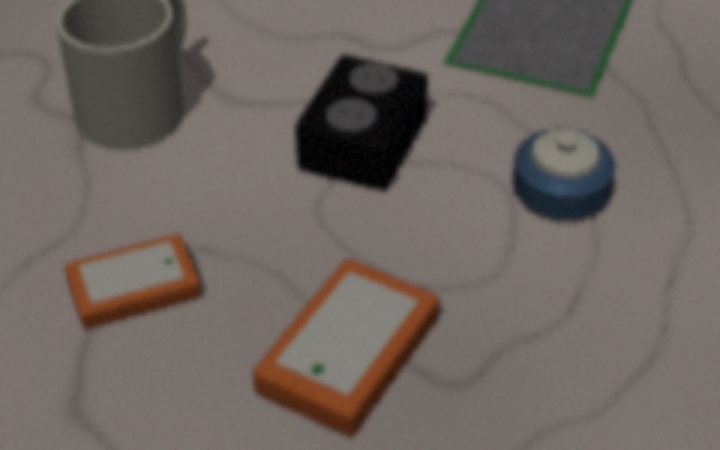

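The large bank measures about 106x67 mm across its rounded top, so it is the right one; the small one is at crop (135,280). In the scene view the mug, notes and stapler are clear of the path. I'll turn the tool so the finger line runs across the gap (tool y at 4.5°), with the jaws partly closed.

>>> step_arm(
  moves=[0,0,0,0.97,0,0,0,0.97,0,0,0,0.97,0,0,0,0.97,0,0,0,0.97,0,0,0,0.97,0,0,0,0.97,0,0,0,0.97],
  jaw=30,
)

```text
t: 1.1
tool_pos: [0.1784, 0.5198, 0.2526]
tool_rot: [2.14, 2.299, -0.002]
ft_force: [0.3, -0.2, 0.5]
grip_width: 0.0258
grasp_force: 0.0
```

```bash
cat >> m.py <<'E'
psi=np.radians(4.5); G=np.array([533.6,-15.3]); X=np.array([np.cos(psi),np.sin(psi)]); Y=np.array([-X[1],X[0]])
def togap(p): p=np.asarray(p)-G; return np.round([p@X,p@Y],1)
def tool():
    s=r.sense(); M=R.from_rotvec(s['tool_rot']).as_matrix(); g=togap(s['tool_pos'][:2]*1000)
    print('t',round(s['t'],2),'gap xy',g,'z',np.round(s['tool_pos'][2]*1000,1),'yaw y',np.round(np.degrees(np.arctan2(M[1,1],M[0,1])),2),'tilt',np.round(M[2,:2],3),'w',round(s['grip_width']*1000,1),'F',np.round(s['ft_force'],1)); return s
E
python3 -c "
from m import *
tool()"
```

```text
t 1.1 gap xy [-312.1  561.3] z 252.6 yaw y 4.09 tilt [-0.001 -0.001] w 25.8 F [ 0.3 -0.2  0.5]
```

>>> step_arm(
  moves=[-0.75,0.9,0,-0.05,-0.75,0.9,0,0,-0.75,0.9,0,0,-0.75,0.9,0,0,-0.75,0.9,0,0,-0.75,0.9,0,0,-0.75,0.9,0,0,-0.75,0.9,0,0],
)

```text
t: 2.1
tool_pos: [0.4092, 0.3578, 0.2527]
tool_rot: [-2.126, -2.312, 0.002]
ft_force: [-0.4, 0.6, 0.2]
grip_width: 0.0259
grasp_force: 0.0
```

>>> step_arm(
  moves=[-0.75,0.9,0.6,0,-0.75,0.9,0.6,0,-0.75,0.9,0.9,0,-0.75,0.9,0.9,0,0,0,0.9,0,0,0,0.9,0,0,0,0.5,0,0,0,0,0],
)

```text
t: 3.1
tool_pos: [0.5228, 0.2777, 0.093]
tool_rot: [-2.126, -2.312, 0.005]
ft_force: [0.3, -0.9, 0.7]
grip_width: 0.0258
grasp_force: 0.0
```

Run:
```python
from m import *
s=tool()
im,d,P=cloud('side'); save('side2',im)
im,d,W=cloud('wrist'); save('wrist2',im)
for b,p in blobs(masks(im)['orange'],W):
    t=p[p[:,2]>.017]; t=t[t[:,2]<.03]
    if len(t)>10:q=rect(t); print(b,q,togap(q[0]))
```

```text
t 3.1 gap xy [ 12.2 292.9] z 93.0 yaw y 4.8 tilt [-0.001 -0.003] w 25.8 F [ 0.3 -0.9  0.7]
[299 343  41  20] (array([525.5, 222.7]), array([10.8, 24. ]), 84.8, 590, np.float64(21.8)) [ 10.6 237.9]
```

View pics/wrist2.png

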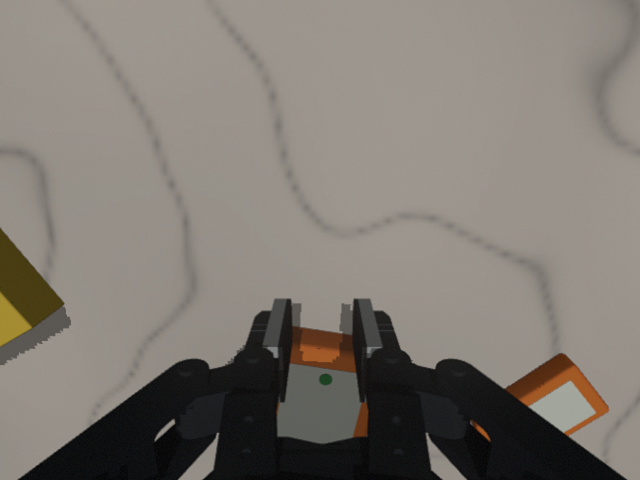

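View pics/side2.png

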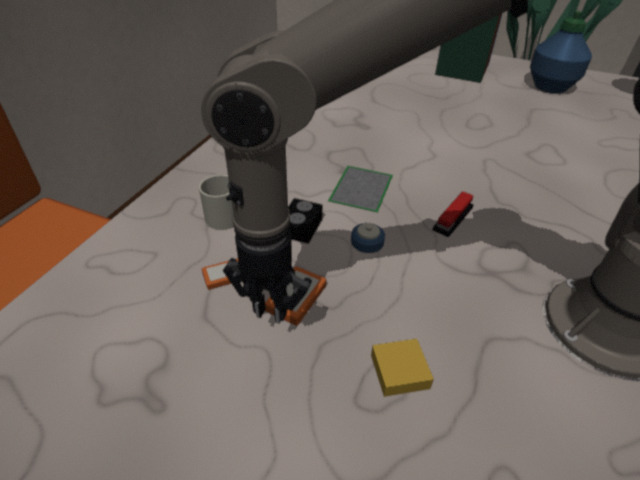

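The wrist view has the fingertips at (280,300) and (367,300), with the bank's rear end just ahead of them at (320,345) and the knuckles flaring at (190,370) and (455,370). The side view shows the hand just behind the bank. Before entering the gap I'll check the heights of the tips and knuckles.

Run:
```python
from m import *
s=tool(); im,d,W=cloud('wrist')
M=R.from_rotvec(s['tool_rot']).as_matrix()
T=((W-s['tool_pos'])@M)*1000
ok=(d>0)&(W[...,2]>.045)
for z in range(-60,45,8):
    m=ok&(T[...,2]>=z)&(T[...,2]<z+8)
    if m.sum()>5: q=T[m]; print(z,m.sum(),'x',np.round(np.percentile(q[:,0],[1,99])),'y',np.round(np.percentile(q[:,1],[1,99])))
print('maxz',np.nanmax(T[...,2][ok]))
```

```text
t 3.2 gap xy [ 13.9 293.5] z 95.1 yaw y 4.8 tilt [0.001 0.001] w 25.6 F [-0.2  0.4  0.6]
-60 12001 x [ 1. 16.] y [-59.  58.]
-52 8935 x [-9. 16.] y [-56.  54.]
-44 5840 x [-13.  16.] y [-52.  50.]
-36 9435 x [-13.  12.] y [-48.  46.]
-28 3294 x [-9. 12.] y [-44.  43.]
-20 1645 x [-12.  12.] y [-32.  31.]
-12 1053 x [-11.  10.] y [-27.  25.]
-4 1059 x [-11.  10.] y [-27.  25.]
4 913 x [-11.  10.] y [-27.  25.]
12 619 x [-12.  10.] y [-26.  24.]
20 80 x [-9.  9.] y [-20.  18.]
maxz 24.12727730787807
```

The tips are about 23 mm below the TCP. The knuckles are wider than the gap only from 43 mm above the tips, so at TCP z≈32 mm they clear the block and jar. Next I'll lower the hand behind the bank and start a slow push, which should square it up.

>>> step_arm(
  moves=[0,0,0.7,0.035,0,0,0.7,0,0,0,0.5,0,0,0,0.2,0,-0.4,0,0,0,-0.4,0,0,0,-0.2,0,0,0,-0.15,0,0,0],
)

```text
t: 4.25
tool_pos: [0.527, 0.243, 0.0318]
tool_rot: [2.134, 2.305, 0.002]
ft_force: [0.0, 1.9, -0.1]
grip_width: 0.0256
grasp_force: 0.9
```

>>> step_arm(
  moves=[-0.15,0,0,0,-0.15,0,0,0,-0.15,0,0,0,-0.15,0,0,0,-0.15,0,0,0,-0.15,0,0,0,0,0,0,0],
)

```text
t: 5.12
tool_pos: [0.5288, 0.2153, 0.0311]
tool_rot: [2.133, 2.305, -0.002]
ft_force: [-0.7, 1.9, 0.5]
grip_width: 0.0255
grasp_force: 0.6
```

```bash
cat >> m.py <<'E'
def meas(tag,names=('scene','side')):
    tool()
    for n in names:
        im,d,P=cloud(n); save(tag+n,im)
        h,s,v=cv2.split(cv2.cvtColor(im,cv2.COLOR_RGB2HSV))
        g=(P[...,:2]*1000-G); gx,gy=g@X,g@Y
        z=P[...,2]*1000
        # top surface of the bank (orange or white panel), within the lane
        m=(z>17)&(z<29)&(abs(gx)<55)&(gy>-280)&(gy<250)
        if n=='scene':pass
        mo=((h>4)&(h<16)&(s>150)&(v>90))
        ok=m&(mo|(s<60)&(v>90))
        nn,l,st,_=cv2.connectedComponentsWithStats(ok.astype(np.uint8))
        if nn<2: print('none');continue
        i=1+np.argmax(st[1:,4]); p=np.stack([gx[l==i],gy[l==i]],1).astype(np.float32)
        c,sz,a=cv2.minAreaRect(p); print(n,len(p),'c',np.round(c,1),'size',np.round(sz,1),'ang',round(a,1),'corners',np.round(cv2.boxPoints((c,sz,a))).tolist())
E
python3 -c "
from m import *
meas('a')"
```

```text
t 5.12 gap xy [ 13.3 230.3] z 31.1 yaw y 4.43 tilt [-0.001 -0.   ] w 25.5 F [-0.7  1.9  0.5]
scene 797 c [ 20.2 163.1] size [110.6  68.2] ang 88.1 corners [[-16.0, 109.0], [53.0, 107.0], [56.0, 217.0], [-12.0, 219.0]]
side 51 c [ 18.9 212.4] size [11.1 15. ] ang 88.7 corners [[11.0, 207.0], [26.0, 207.0], [27.0, 218.0], [12.0, 218.0]]
```

The bank has squared up to about 2° but sits roughly 16-20 mm to the +x side. I'll nudge it sideways next, but first I need the free space there (small bank and mug) and a better bank estimate.

Run:
```python
from m import *
im,d,P=cloud('scene'); 
g=(P[...,:2]*1000-G); gx,gy=g@X,g@Y; z=P[...,2]*1000
ok=(z>6)&(z<30)&(gx<200)&(gx>-80)&(gy>60)&(gy<260)
v,u=np.nonzero(ok)
nn,l,st,_=cv2.connectedComponentsWithStats(ok.astype(np.uint8))
for i in range(1,nn):
    if st[i,4]>80:
        q=np.stack([gx[l==i],gy[l==i],z[l==i]],1); print(st[i],np.round(np.percentile(q,[1,50,99],axis=0),0).tolist())
cv2.imwrite('pics/b.png',cv2.resize(im[180:380,270:510,::-1],None,fx=3,fy=3))
```

```text
[ 353  233   63   37 1352] [[-14.0, 108.0, 7.0], [30.0, 162.0, 23.0], [57.0, 238.0, 29.0]]
[409 274  42  23 673] [[125.0, 145.0, 7.0], [166.0, 180.0, 16.0], [198.0, 222.0, 20.0]]
```

View pics/b.png

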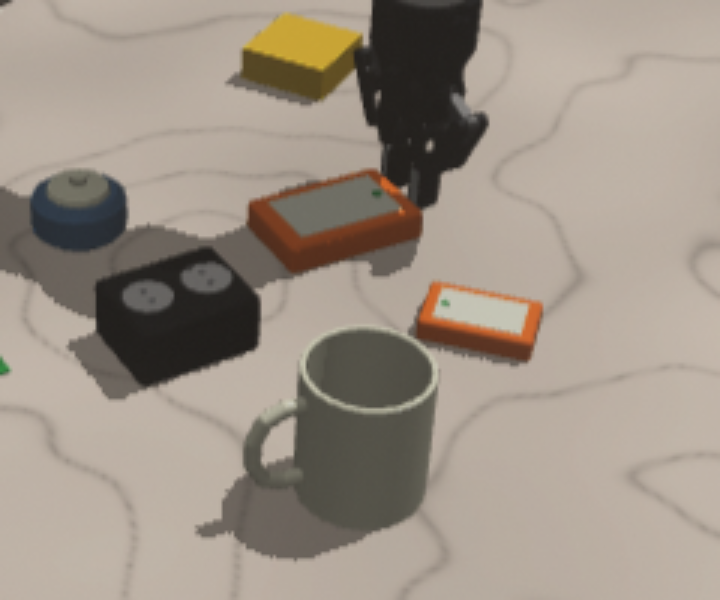

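The crop shows the bank top at (335,215) with the fingers at (420,180) behind it. The small bank is at (480,320), the mug at (365,430) with its handle towards the block, and the block at (180,315). Now the mug's position, from the stored cloud.

Run:
```python
from m import *
for n in('scene','side'):
    P=np.load(n+'.npz')['P']; g=(P[...,:2]*1000-G); gx,gy=g@X,g@Y; z=P[...,2]*1000
    m=(z>35)&(z<95)&(gx>60)&(gx<320)&(gy>-100)&(gy<300)&~((gx<120)&(gy<60))
    m&=(np.mgrid[:480,:640][1]<420) if n=='scene' else (np.mgrid[:480,:640][1]<260)
    q=np.stack([gx[m],gy[m],z[m]],1); print(n,len(q),np.round(np.percentile(q,[1,50,99],axis=0)).tolist())
```

```text
scene 2319 [[211.0, -44.0, 36.0], [248.0, 23.0, 67.0], [288.0, 66.0, 91.0]]
side 1522 [[206.0, -40.0, 36.0], [241.0, 34.0, 67.0], [283.0, 68.0, 91.0]]
```

>>> step_arm(
  moves=[0.5,0,0,0,0.5,0,-0.5,0,0,0,-1,0,0,0,-0.8,0,0,0,0,0],
  jaw=0,
)

```text
t: 5.9
tool_pos: [0.5282, 0.2488, 0.1034]
tool_rot: [2.129, 2.307, 0.01]
ft_force: [1.0, 0.3, 0.1]
grip_width: 0.0003
grasp_force: 0.0
```

>>> step_arm(
  moves=[-0.5,0.64,0,0,-0.5,0.64,0,0,-0.7,0.64,0,0,-0.7,0.64,0,0,-0.7,0,0.6,0,0,0,0.8,0,0,0,0.8,0,0,0,0,0],
)

```text
t: 6.9
tool_pos: [0.6074, 0.1602, 0.0313]
tool_rot: [-2.129, -2.305, 0.009]
ft_force: [-0.3, -0.1, 0.9]
grip_width: 0.0002
grasp_force: 0.0
```

Run:
```python
from m import *
s=tool(); im,d,W=cloud('wrist')
M=R.from_rotvec(s['tool_rot']).as_matrix()
T=((W-s['tool_pos'])@M)*1000
ok=(d>0)&(W[...,2]>.003)&(abs(T[...,1])<60)&(abs(T[...,0])<14)
for z in range(-28,50,8):
    m=ok&(T[...,2]>=z)&(T[...,2]<z+8)&(T[...,1]>-38)
    if m.sum()>5: q=T[m]; print(z,m.sum(),'y',np.round(np.percentile(q[:,1],[1,99])),'wz',np.round(np.nanmin(W[...,2][m])*1000))
```

```text
t 6.9 gap xy [ 87.4 169.2] z 31.3 yaw y 4.53 tilt [-0.001 -0.007] w 0.2 F [-0.3 -0.1  0.9]
-28 3741 y [-33.  32.] wz 51.0
-20 1347 y [-20.  18.] wz 43.0
-12 802 y [-14.  12.] wz 35.0
-4 898 y [-14.  12.] wz 27.0
4 874 y [-38.  12.] wz 19.0
12 4746 y [-38.  60.] wz 11.0
20 516 y [-38.  36.] wz 3.0
28 19 y [-37.  20.] wz 3.0
```

>>> step_arm(
  moves=[-0.1,-0.3,0,0,0,-0.3,0,0,0,-0.15,0,0,0,-0.15,0,0,0,-0.15,0,0,0,-0.1,0,0,0,0,0,0],
)

```text
t: 7.82
tool_pos: [0.5764, 0.1544, 0.0347]
tool_rot: [2.132, 2.306, 0.002]
ft_force: [1.2, -0.4, 1.8]
grip_width: -0.0002
grasp_force: 0.9
```

```bash
python3 -c "
from m import *
meas('c')"
```

```text
t 7.83 gap xy [ 56.  165.8] z 34.7 yaw y 4.49 tilt [0.    0.001] w -0.2 F [ 1.2 -0.4  1.8]
scene 553 c [ 12.5 147.2] size [79.  69.9] ang 86.8 corners [[-25.0, 110.0], [45.0, 106.0], [50.0, 185.0], [-20.0, 189.0]]
side 1219 c [  7.3 164.9] size [107.3  69. ] ang 88.1 corners [[-29.0, 112.0], [40.0, 110.0], [44.0, 217.0], [-25.0, 220.0]]
```

>>> step_arm(
  moves=[0,0.15,0,0,0.2,0,0.1,0,0,-0.15,0,0,0,-0.1,0,0,0,-0.1,0,0,0,-0.1,0,0,0,0,0,0],
)

```text
t: 8.8
tool_pos: [0.5661, 0.1593, 0.0314]
tool_rot: [-2.133, -2.306, 0.001]
ft_force: [0.3, 0.8, -0.3]
grip_width: -0.0
grasp_force: 0.0
```

```bash
python3 -c "
from m import *
meas('d')"
```

```text
t 8.8 gap xy [ 46.1 171.5] z 31.4 yaw y 4.48 tilt [-0.    -0.001] w -0.0 F [ 0.3  0.8 -0.3]
scene 597 c [  2.  150.6] size [70.1 90. ] ang 0.3 corners [[-33.0, 195.0], [-33.0, 105.0], [37.0, 106.0], [37.0, 196.0]]
side 1161 c [ -2.9 162. ] size [108.1  69.1] ang 88.9 corners [[-38.0, 109.0], [31.0, 107.0], [33.0, 215.0], [-36.0, 217.0]]
```

>>> step_arm(
  moves=[0,0.5,0,0,0.85,0,0,0,0.85,0,0,0,0.9,0,0,0,0,-0.75,0,0,0,-0.75,0,0,0,-0.55,0,0,0,0,0,0],
)

```text
t: 9.9
tool_pos: [0.5126, 0.2337, 0.0311]
tool_rot: [-2.131, -2.307, 0.002]
ft_force: [0.1, -0.4, 0.7]
grip_width: 0.0002
grasp_force: 0.0
```

>>> step_arm(
  moves=[0,0,0,0,0,0,0,0,-0.3,0,0,0,-0.15,0,0,0,-0.15,0,0,0,-0.15,0,0,0,-0.15,0,0,0,0,0,0,0],
  jaw=30,
)

```text
t: 10.9
tool_pos: [0.5163, 0.2063, 0.0314]
tool_rot: [2.133, 2.306, -0.0]
ft_force: [-0.8, 0.3, 0.4]
grip_width: 0.0256
grasp_force: 0.0
```

```bash
python3 -c "
from m import *
meas('e')"
```

```text
t 10.9 gap xy [1.000e-01 2.223e+02] z 31.4 yaw y 4.47 tilt [-0.  0.] w 25.6 F [-0.8  0.3  0.4]
scene 787 c [  3.  156.6] size [109.2  71.4] ang 89.6 corners [[-33.0, 102.0], [38.0, 102.0], [39.0, 211.0], [-32.0, 211.0]]
side 57 c [  5.4 206.9] size [12.6 14.4] ang 20.9 corners [[-3.0, 211.0], [2.0, 198.0], [14.0, 202.0], [9.0, 216.0]]
```

>>> step_arm(
  moves=[-0.17,0,0,0,-0.17,0,0,0,-0.17,0,0,0,-0.17,0,0,0,-0.17,0,0,0,-0.17,0,0,0,-0.17,0,0,0,0,0,0,0],
)

```text
t: 12.0
tool_pos: [0.5191, 0.1698, 0.0313]
tool_rot: [2.134, 2.305, -0.001]
ft_force: [-0.0, -0.1, -0.6]
grip_width: 0.0253
grasp_force: 0.0
```

```bash
cat >> m.py <<'E'
def gapm(n='scene'):
    im,d,P=cloud(n); g=(P[...,:2]*1000-G); gx,gy=g@X,g@Y; z=P[...,2]*1000
    m=(z>42)&(z<49)&(gx>20)&(gx<130)&(abs(gy)<60); print(n,'block top',np.round(np.percentile(gx[m],[.5,99.5]),1),np.round(np.percentile(gy[m],[1,99]),1))
    m=(z>8)&(z<33)&(gx>-125)&(gx<-30)&(abs(gy)<45); print('jar',np.round(np.percentile(gx[m],[.5,99.5]),1))
    m=(z>40)&(z<54)&(gx>-125)&(gx<-30)&(abs(gy)<45); print('lid',np.round(np.percentile(gx[m],[1,99]),1))
E
python3 -c "
from m import *
meas('f'); gapm(); gapm('side')"
```

```text
t 12.0 gap xy [1.000e-01 1.857e+02] z 31.3 yaw y 4.42 tilt [-0.001 -0.   ] w 25.3 F [-0.  -0.1 -0.6]
scene 808 c [  3.1 119.6] size [108.5  68.8] ang 89.9 corners [[-31.0, 65.0], [37.0, 65.0], [38.0, 174.0], [-31.0, 174.0]]
side 58 c [  5.1 168.8] size [16.2 13.6] ang 7.4 corners [[-4.0, 175.0], [-2.0, 161.0], [14.0, 163.0], [12.0, 177.0]]
scene block top [ 41.4 110.1] [-43.   43.3]
jar [-95.4 -36.6]
lid [-90.2 -49.9]Traceback (most recent call last):
  File "<string>", line 3, in <module>
    meas('f'); gapm(); gapm('side')
                       ~~~~^^^^^^^^
  File "m.py", line 36, in gapm
    m=(z>42)&(z<49)&(gx>20)&(gx<130)&(abs(gy)<60); print(n,'block top',np.round(np.percentile(gx[m],[.5,99.5]),1),np.round(np.percentile(gy[m],[1,99]),1))
                                                                                ~~~~~~~~~~~~~^^^^^^^^^^^^^^^^^
    return _quantile_unchecked(
        a, q, axis, out, overwrite_input, method, keepdims, weights)
    return _ureduce(a,
                    func=_quantile_ureduce_func,
    ...<5 lines>...
                    overwrite_input=overwrite_input,
                    method=method)
    r = func(a, **kwargs)
    result = _quantile(arr,
                       quantiles=q,
    ...<2 lines>...
                       out=out,
                       weights=wgt)
    slices_having_nans = np.isnan(arr[-1, ...])
                                  ~~~^^^^^^^^^
IndexError: index -1 is out of bounds for axis 0 with size 0
```

```bash
python3 -c "
import cv2
i=cv2.imread('pics/fside.png')[170:320,220:420]; cv2.imwrite('pics/f2.png',cv2.resize(i,None,fx=4,fy=4))"
```

```text
(no output)
```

View pics/f2.png

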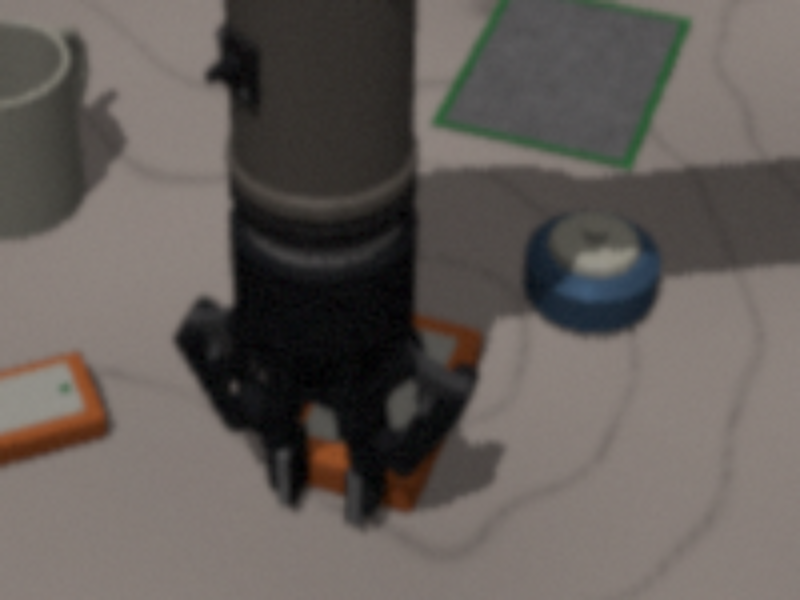

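The side crop has the fingers at (290,490) and (360,510) behind the bank, and the mat at (570,80) beyond the jar at (595,270). In the scene frame the bank is about 1 mm too near the block, so I'll push on with a slight slant.

>>> step_arm(
  moves=[-0.17,-0.006,0,0,-0.17,-0.006,0,0,-0.17,-0.006,0,0,-0.17,-0.006,0,0,-0.17,-0.006,0,0,-0.17,-0.006,0,0,0,0,0,0],
)

```text
t: 13.08
tool_pos: [0.5204, 0.1393, 0.0313]
tool_rot: [2.134, 2.305, -0.001]
ft_force: [0.4, -0.9, 0.7]
grip_width: 0.0257
grasp_force: 0.0
```

```bash
python3 -c "
from m import *
meas('g',('scene',)); gapm()"
```

```text
t 13.07 gap xy [ -1.  155.1] z 31.3 yaw y 4.42 tilt [-0.001 -0.   ] w 25.7 F [ 0.4 -0.9  0.7]
scene 766 c [ 0.8 89.4] size [110.2  69.2] ang 88.9 corners [[-35.0, 35.0], [34.0, 34.0], [36.0, 144.0], [-33.0, 145.0]]
scene block top [ 41.5 110.6] [-43.2  44. ]
jar [-94.7 -30.4]
lid [-91.6 -50.9]
```

>>> step_arm(
  moves=[-0.17,0.003,0,0,-0.17,0.003,0,0,-0.17,0.003,0,0,-0.17,0.003,0,0,-0.17,0.003,0,0,-0.17,0.003,0,0,0,0,0,0],
)

```text
t: 14.05
tool_pos: [0.5234, 0.1087, 0.0313]
tool_rot: [2.134, 2.305, -0.001]
ft_force: [0.1, 0.2, -1.2]
grip_width: 0.0253
grasp_force: 0.0
```

```bash
python3 -c "
from m import *
meas('h'); "
```

```text
t 14.05 gap xy [ -0.4 124.4] z 31.3 yaw y 4.42 tilt [-0.001  0.   ] w 25.3 F [ 0.1  0.2 -1.2]
scene 697 c [ 1.3 58.7] size [109.7  71.3] ang 88.3 corners [[-36.0, 5.0], [35.0, 3.0], [39.0, 112.0], [-33.0, 115.0]]
side 55 c [  3.2 108.1] size [12.4 17.3] ang 79.3 corners [[-6.0, 104.0], [11.0, 100.0], [13.0, 113.0], [-4.0, 116.0]]
```

```bash
python3 -c "
import cv2
i=cv2.imread('pics/hscene.png')[200:320,270:430]; cv2.imwrite('pics/h2.png',cv2.resize(i,None,fx=5,fy=5,interpolation=cv2.INTER_CUBIC))"
```

```text
(no output)
```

View pics/h2.png

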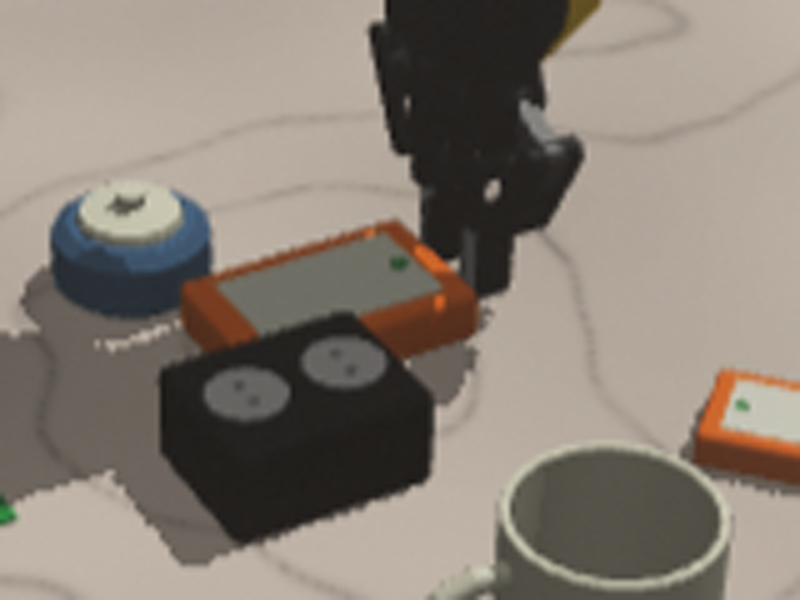

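The crop shows the bank's front (200,310) going between the jar (130,250) and the block (295,420), parallel to the block and not touching either. I'll keep pushing and watch the force.

>>> step_arm(
  moves=[-0.15,0,0,0,-0.15,0,0,0,-0.15,0,0,0,-0.15,0,0,0],
)

```text
t: 14.65
tool_pos: [0.5246, 0.0917, 0.0313]
tool_rot: [-2.133, -2.307, 0.0]
ft_force: [0.2, 0.1, -0.9]
grip_width: 0.0255
grasp_force: 0.6
```

>>> step_arm(
  moves=[-0.15,0,0,0,-0.15,0,0,0,-0.15,0,0,0,-0.15,0,0,0],
)

```text
t: 15.15
tool_pos: [0.5261, 0.0738, 0.0313]
tool_rot: [-2.133, -2.307, 0.0]
ft_force: [-1.3, 1.3, -1.3]
grip_width: 0.0259
grasp_force: 0.5
```

```bash
python3 -c "
from m import *
meas('i'); gapm() "
```

```text
t 15.15 gap xy [-0.5 89.4] z 31.3 yaw y 4.48 tilt [-0. -0.] w 25.9 F [-1.3  1.3 -1.3]
scene 640 c [ 1.1 24.2] size [109.4  67.8] ang 87.6 corners [[-35.0, -29.0], [33.0, -32.0], [37.0, 77.0], [-31.0, 80.0]]
side 49 c [ 3.2 71.6] size [16.4 13.2] ang 2.5 corners [[-5.0, 78.0], [-5.0, 65.0], [12.0, 65.0], [11.0, 79.0]]
scene block top [ 42.  110.7] [-43.3  43.9]
jar [-96.2 -30.3]
lid [-89.8 -52.7]
```

>>> step_arm(
  moves=[-0.17,0,0,0,-0.17,0,0,0,-0.17,0,0,0,-0.17,0,0,0,-0.17,0,0,0,-0.17,0,0,0],
)

```text
t: 16.05
tool_pos: [0.5286, 0.0434, 0.0314]
tool_rot: [-2.133, -2.307, -0.0]
ft_force: [-0.2, 2.5, 0.1]
grip_width: 0.0258
grasp_force: 1.0
```

>>> step_arm(
  moves=[-0.17,0,0,0,-0.17,0,0,0,-0.17,0,0,0,-0.17,0,0,0,-0.17,0,0,0,-0.17,0,0,0],
)

```text
t: 16.8
tool_pos: [0.531, 0.0129, 0.0314]
tool_rot: [-2.133, -2.307, -0.0]
ft_force: [-0.5, 2.2, 2.0]
grip_width: 0.0258
grasp_force: 1.3
```

```bash
python3 -c "
from m import *
meas('j')"
```

```text
t 16.8 gap xy [-0.4 28.4] z 31.4 yaw y 4.49 tilt [0. 0.] w 25.8 F [-0.5  2.2  2. ]
scene 825 c [  0.3 -36.8] size [ 70.3 110.3] ang 1.5 corners [[-36.0, 17.0], [-33.0, -93.0], [37.0, -91.0], [34.0, 19.0]]
side 49 c [ 3.6 10.6] size [17.5 12.8] ang 2.7 corners [[-5.0, 17.0], [-5.0, 4.0], [13.0, 5.0], [12.0, 17.0]]
```

>>> step_arm(
  moves=[-0.17,0,0,0,-0.17,0,0,0,-0.17,0,0,0,-0.17,0,0,0,-0.17,0,0,0,-0.17,0,0,0,-0.17,0,0,0,-0.17,0,0,0],
)

```text
t: 17.9
tool_pos: [0.534, -0.028, 0.0312]
tool_rot: [-2.133, -2.307, 0.0]
ft_force: [-0.4, 1.2, -0.0]
grip_width: 0.0256
grasp_force: 0.9
```

>>> step_arm(
  moves=[-0.17,0,0,0,-0.17,0,0,0,-0.17,0,0,0,-0.17,0,0,0,-0.17,0,0,0,-0.17,0,0,0,-0.17,0,0,0,0,0,0,0],
)

```text
t: 18.9
tool_pos: [0.5369, -0.0645, 0.0314]
tool_rot: [2.133, 2.305, -0.001]
ft_force: [-0.0, -0.9, 0.2]
grip_width: 0.0256
grasp_force: 0.0
```

```bash
python3 -c "
from m import *
meas('k')
z=np.load('scene.npz'); P=z['P']; m=masks(z['im'])['green']&(P[...,2]<.02)&(abs(P[...,1]+.2)<.12)&(abs(P[...,0]-.54)<.1)
q=(P[m][:,:2]*1000-G)@np.stack([X,Y],1); c,s,a=cv2.minAreaRect(q.astype(np.float32)); print('mat',c,s,a)
"
```

```text
t 18.9 gap xy [ -0.5 -49.3] z 31.4 yaw y 4.42 tilt [-0.001  0.   ] w 25.6 F [-0.  -0.9  0.2]
scene 1054 c [   1.3 -114.5] size [108.9  70.6] ang 88.8 corners [[-35.0, -168.0], [36.0, -170.0], [38.0, -61.0], [-33.0, -59.0]]
side 40 c [  2.2 -65.3] size [12.6 17.8] ang 78.8 corners [[-8.0, -70.0], [10.0, -73.0], [12.0, -61.0], [-5.0, -57.0]]
mat (-8.506206512451172, -189.19970703125) (160.39480590820312, 123.320068359375) 89.17704772949219
```

Mat centre in the scene frame is (-8.5,-189) and the bank is at (1.3,-114.5), which leaves 75 mm to go, slanting slightly towards -x.

>>> step_arm(
  moves=[-0.17,-0.02,0,0,-0.17,-0.02,0,0,-0.17,-0.02,0,0,-0.17,-0.02,0,0,-0.17,-0.02,0,0,-0.17,-0.02,0,0,-0.17,-0.02,0,0,-0.17,-0.02,0,0],
)

```text
t: 20.0
tool_pos: [0.5353, -0.1045, 0.0313]
tool_rot: [-2.133, -2.307, -0.0]
ft_force: [0.1, 2.8, 0.0]
grip_width: 0.0257
grasp_force: 0.9
```

>>> step_arm(
  moves=[-0.17,-0.02,0,0,-0.17,-0.02,0,0,-0.17,-0.02,0,0,-0.17,-0.02,0,0,-0.17,-0.02,0,0,-0.17,0,0,0,-0.1,0,0,0,0,0,0,0],
)

```text
t: 21.0
tool_pos: [0.5348, -0.1389, 0.0313]
tool_rot: [2.133, 2.305, -0.001]
ft_force: [-0.6, 0.4, 0.7]
grip_width: 0.0256
grasp_force: 0.1
```

```bash
python3 -c "
from m import *
meas('l')"
```

```text
t 21.0 gap xy [  -8.5 -123.3] z 31.3 yaw y 4.45 tilt [-0.001  0.   ] w 25.6 F [-0.6  0.4  0.7]
scene 1099 c [  -7.4 -188.4] size [109.1  71.1] ang 89.2 corners [[-44.0, -242.0], [27.0, -243.0], [29.0, -134.0], [-42.0, -133.0]]
side 39 c [  -4.9 -139.3] size [19.3 12.4] ang 4.6 corners [[-15.0, -134.0], [-14.0, -146.0], [5.0, -145.0], [4.0, -132.0]]
```

The bank is centred on the mat. Now I'll back off a little and lift the hand straight up.

>>> step_arm(
  moves=[0.3,0,0,0,0.3,0,0,0,0,0,-0.5,0,0,0,-1,0,0,0,-1,0,0,0,-1,0,0,0,-1,0,0,0,-1,0],
)

```text
t: 22.1
tool_pos: [0.5335, -0.1203, 0.1986]
tool_rot: [2.132, 2.305, 0.001]
ft_force: [-0.7, 0.4, -0.3]
grip_width: 0.0258
grasp_force: 0.0
```

>>> step_arm(
  moves=[0.8,0,0,0,0.8,0,0,0,0.8,0,0,0,0.8,0,0,0,0,0,0,0,0,0,0,0],
)

```text
t: 22.85
tool_pos: [0.5262, -0.0259, 0.197]
tool_rot: [2.133, 2.304, -0.0]
ft_force: [0.2, 0.0, -0.2]
grip_width: 0.0254
grasp_force: 0.0
```

```bash
python3 -c "
from m import *
meas('z',('scene',))
i=cv2.imread('pics/zscene.png')[170:370,150:450]; cv2.imwrite('pics/z2.png',cv2.resize(i,None,fx=2.6,fy=2.6))"
```

```text
t 22.85 gap xy [-8.2 -9.9] z 197.0 yaw y 4.42 tilt [-0.001  0.001] w 25.4 F [ 0.2  0.  -0.2]
scene 1102 c [  -6.4 -187.8] size [109.6  69.9] ang 89.4 corners [[-42.0, -242.0], [28.0, -243.0], [29.0, -133.0], [-41.0, -133.0]]
```

View pics/z2.png

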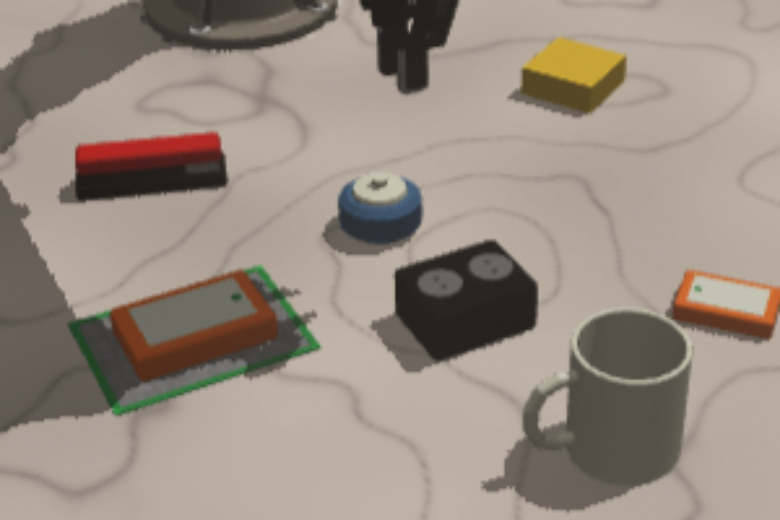

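The bank (195,320) lies flat and wholly inside the mat's green border. The hand is clear and the other objects haven't moved.

```bash
python3 -c "
from cell import r
print(r.finish_job())"
```

```text
the job is handed in; nothing more can be done
None
```

The orange power bank was pushed long way first through the gap and now lies wholly on the grey mat, the hand is clear, and the job was handed in at about 23 s; no verdict was shown.

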